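# Refit the sprung roller of a tube roller mixer

## Robot

A 7-joint arm with a two-finger parallel gripper is mounted at the origin on a cart in front of the work surface, level with it; the furniture and walls round the work are solid. World frame = base frame: x ahead of the robot, y to its left, z up, the work surface at z = 0. Lengths are in m, angles in rad, forces in N, time in s.
With the tool pointing down it reaches from about 0.4 to 0.875 m from the base axis. Payload 19.3 kg.
Tool frame: the origin (TCP) lies between the finger pads; the fingertips stand 22 mm ahead of it and the grasp point (between the pads) lies 3 mm ahead of it; z points along the fingers, y is the line along which they close (so a half turn about z gives the same grasp; the last joint's range is limited). The gripper opens to 85 mm and grips with 20 to 120 N. Pads are 22 mm wide; open, the fingers measure 114 mm over their backs; the gripper's body (76 mm by 85 mm) begins 54 mm behind the grasp point. The pads swing forward as they close: fully open they stand 13 mm farther back than shut.
Start: joints at [-1.274, 0.521, -0.036, 1.599, 0.021, 1.021, -0.113], TCP at [0.224, 0.583, 0.217] pointing down, gripper open.
Joint ranges: [-2.91, 2.91], [-0.3, 2.13], [-1.5, 1.42], [0.17, 2.43], [-1.26, 4.41], [0.16, 1.93], [-2.52, 2.52]. Speed limits (rad/s): [1.89, 1.89, 2.39, 2.39, 3.01, 3.01, 3.01].

## Interface

Orientations are given as a unit quaternion [x, y, z, w].
In Python, from rig import r gives the robot as it stands. The module is installed in compiled form; this text tells all that it offers.
- The arm moves only by the tool play_rows, never from a script. Its argument "motion" is a list of rows, each an object with "slide": the shift along the tool's x, y, z in cm, a list of three; "delta_rot": the turn, a rotation vector about the tool's x, y, z in rad, a list of three; "jaw": the closure, from 0 (fully open) to 1 (shut). A call has 1 to 8 rows; each row is the pose to reach, as a shift and turn from the pose commanded when the call began, along the tool's axes at that moment; what a row does not reach only later rows make up. A row lasts 1/12 s, in which the tool goes at most 41.7 mm and 7.16 degrees, less where a joint would pass 70% of its speed; a pose out of reach is approached as far as the arm can. A call with a gripper value outside its range is refused whole. The fingers move at their own pace and stop on an object; the grip force is fixed at half the most. Time passes only in rows, so rows that repeat a pose let the fingers close. It gives the time, the measured TCP pose, the force, the opening and the grip force at its end, in the units of the state.
- r.sense(): the state, without advancing time (a new reading comes with each control period).
- r.snapshot(name): name is "side" or "top"; returns a dict with "img" (400x640x3 uint8, red, green, blue), "camera_matrix" (3x3 intrinsics, pixels), "rvec" (rotation vector, rad) and "tvec" (3), from world to camera coordinates, as OpenCV has them. Camera axes: x right, y down, z forward; pixel columns grow to the right and rows downward; lengths in m; the calibration is good to about 2 mm. A picture is of the moment at which its call begins. There is no depth.
- r.finish_job(): hands the job in; it is judged then, once.
Trained networks look in a picture, given as the dict that the camera call returned (one of the last four; its "shot" number tells which), for a name from the list of things; names that differ only in an ending like _2 or _b are one class to them, and where a whole thing is asked for, a point or a joint stands for the part that bears it (a point fixed in the world has none). Each returns a list of dicts, best first, with "confidence" (0 to 1); they miss things now and then, are a little off and sometimes report something else, mostly with a low value. They report only what shows in the picture. A call takes as long as a camera call.
- r.spot_in(target, picture): "location" ([x, y, z] in m, in world coordinates, good to about 4 mm: the middle of the surface that is visible of it).
The state is a dict: "clock": time; "q": joint angles; "joint_velocities": joint speeds; "effort": joint torques, N m; "tcp_pos": TCP position; "orientation": TCP orientation; "contact_force": force on the tool from outside, world axes, zero at the start; "moment": the same for the moment, N m; "opening": opening from 0.0 (shut) to 1.0 (fully open); "grasp_force": force on a finger pad.
Only numpy, scipy, OpenCV 4.12 (cv2) and the standard library are available. Lean on these libraries where they do the work, as an engineer would, in place of code of your own. Each camera call takes 0.05 s, during which the arm holds its last target. There are 200 camera calls.

## Task

The front roller of the small tube mixer has been taken out and lies in its V stand. Put it back in the mixer: press its thin spring pin in against the tall bearing plate so that the roller fits between the two plates, find the recesses, and let it spring home with both pins in their recesses and its body up against the low plate. Let go of it, and leave the lens tube, the tub of screws and the objective where they stand.

Things in the scene. Friction and masses are not known exactly. Their poses are not given: they have to be found in the camera images.
- roller_mid (a point): Centre of the loose roller, on its axis. Black rubber cylinder, 26 mm thick, 100 mm long without pins, 110-180 g. Its bare aluminium middle, 36 mm long, has two upright flats 22 mm apart to grip (facing its x, -x). y runs along it, from fixed to spring pin. At -y a fixed steel pin, 12 mm thick, 6 mm long, nose bevelled 2 mm; at +y a round-nosed spring pin, 8 mm thick, 18.5 mm long when free.
- stand: Fixed aluminium stand in which the roller lies level at the start, its axis 40 mm above the table, over the stand's origin (centre of underside) and along its y axis. Base 50 x 100 x 6 mm (x, y, z); two V saddles 8 mm thick at y = -41 and +41 mm hold the roller; between them the fingers have room.
- roller_pin (a joint): How far the spring pin is pushed into the roller, in m: 0 free, at most 0.0175. It pushes back with about 2 N at first and 0.5 N more per mm (about 10.5 N at 17 mm).
- frame_axis (a point): Point of the mixer (fixed to the table): midway between its bearing plates, at the front roller place, 44 mm above the table. Its y axis is the roller's line, from the low plate to the tall plate; x points to the mixer's back, where a second such roller is fitted 70 mm behind. Floor 35 mm below. With the roller home its centre is at y = -5.5 mm, 1.5 mm below the recess centres.
- tall_face (a point): On the inner face of the tall aluminium bearing plate, 55.5 mm to +y of frame_axis (same axes, same height). Face flat, 32 mm wide (x -16 to 16). For the spring pin it has a round recess at x = 0, 11 mm wide, 6 mm deep, mouth bevelled 1 mm, its centre 0 to 8 mm above this point: that height varies, is not measured and must be felt for. The plate reaches 42 mm above the recess centre.
- low_face (a point): On the inner face of the low bearing plate, 55.5 mm to -y of frame_axis (same axes, same height). Round recess for the thick pin at x = 0, 15 mm wide, 8 mm deep, mouth bevelled 1 mm, its centre at the same unknown height as the tall plate's (0 to 8 mm up). The plate reaches 13 mm above the recess centre. With the roller home its body stands against this face, the spring pin still in by 1.5 mm.
- lens_tube: Bystander: black threaded lens tube, 31 mm in diameter, 30 mm high, standing; origin at the centre of its underside.
- tub: Bystander: white round tub of screws, 60 mm in diameter, 34 mm high; origin at the centre of its underside.
- objective: Bystander: microscope objective, 31 mm in diameter, 50 mm high, standing; origin at the centre of its underside.

How it is judged:
By the outcome, as a careful person would: the job done as asked, in the order asked, and still so for the second after the job is handed in, with the robot touching nothing.
It also fails if it takes over 51 s, if anything falls off the work surface, if the arm or the gripper's body presses on something with over 40 N, if the wrist force passes 120 N, or if a joint passes its speed limit or range.

## Working session

There is one attempt and no reset: what is moved stays moved. The work goes in short steps, Python scripts to look and compute and a tool call to move; the robot and the scene stay as the last step left them, time stands still between calls to the robot, and variables do not carry over. Pictures are saved under pics/ and viewed, at most 11 in all, crops included, and the job is handed in when it is done.

Besides the shell and the picture viewer there is one more tool, called after "Emit:" as name(argument=value, ...), one argument or row to a line, values as JSON. play_rows: Moves the arm, as the interface text tells. Its arguments: {"type":"object","properties":{"motion":{"type":"array"}},"required":["motion"]}

```bash
mkdir -p pics; cat > h.py <<'E'
import numpy as np, cv2
from rig import r
def save(p,n): cv2.imwrite(f'pics/{n}.png',cv2.cvtColor(p['img'],cv2.COLOR_RGB2BGR))
def proj(p,X): return cv2.projectPoints(np.array(X,float).reshape(-1,3),np.array(p['rvec'],float),np.array(p['tvec'],float),np.array(p['camera_matrix']),None)[0].reshape(-1,2)
def atz(p,uv,z):
    R=cv2.Rodrigues(np.array(p['rvec'],float))[0];C=-R.T@np.array(p['tvec'],float).ravel()
    d=np.linalg.inv(p['camera_matrix'])@np.c_[np.array(uv,float).reshape(-1,2),np.ones(np.array(uv).size//2)].T
    d=(R.T@d).T; return C+d*((z-C[2])/d[:,2])[:,None]
E
python3 - <<'E'
from h import *
np.set_printoptions(precision=4,suppress=True)
s=r.sense(); print({k:s[k] for k in('clock','tcp_pos','orientation','contact_force','opening')})
for n in('top','side'):
    p=r.snapshot(n); save(p,n+'0')
    for t in('roller_mid','stand','frame_axis','tall_face','low_face','lens_tube','tub','objective'):
        print(n,t,[(np.round(d['location'],4).tolist(),round(d['confidence'],2)) for d in r.spot_in(t,p)[:2]])
E
```

```text
{'clock': 0.0, 'tcp_pos': array([0.224 , 0.5831, 0.2166]), 'orientation': array([ 0.1824,  0.9832, -0.0006, -0.0001]), 'contact_force': array([ 0.0446, -0.2847, -0.9895]), 'opening': 0.9982052598451447}
top roller_mid [([0.5058, -0.0752, 0.0485], 0.64)]
top stand [([0.511, -0.0786, 0.0057], 0.67)]
top frame_axis [([0.5471, 0.1608, 0.012], 0.93), ([0.5089, -0.0772, 0.0052], 0.48)]
top tall_face [([0.5482, 0.1571, 0.0107], 0.6)]
top low_face [([0.5505, 0.1599, 0.0095], 0.71)]
top lens_tube [([0.6905, -0.0268, 0.0175], 0.42)]
top tub []
top objective [([0.4684, -0.2069, 0.0395], 0.58)]
side roller_mid [([0.5072, -0.0812, 0.045], 0.9)]
side stand [([0.5071, -0.0795, 0.0047], 0.7)]
side frame_axis [([0.5466, 0.0859, 0.0242], 0.93), ([0.6859, -0.0326, 0.0217], 0.21)]
side tall_face [([0.5477, 0.0859, 0.0238], 0.62), ([0.6882, -0.0356, 0.0206], 0.29)]
side low_face [([0.545, 0.0932, 0.0233], 0.85)]
side lens_tube [([0.6866, -0.0372, 0.0178], 0.47)]
side tub []
side objective [([0.4614, -0.2177, 0.0336], 0.73)]
```

View pics/top0.png

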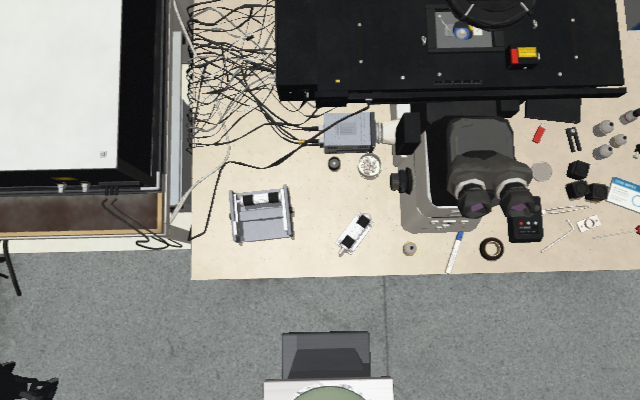

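View pics/side0.png

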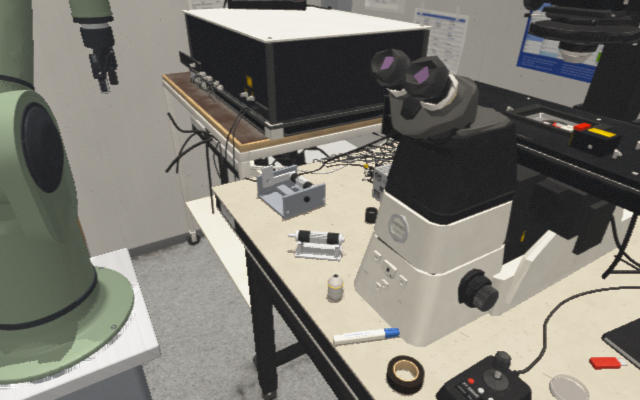

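The top view shows the mixer at about (262,215) and the stand with the roller at about (353,234). The tub is at (369,165) and the lens tube at (334,164), with the objective at (410,249). In the side view the mixer is at (290,190) and the roller at (320,240). I'll enlarge both.

```bash
python3 - <<'E'
from h import *
a=cv2.imread('pics/top0.png');b=cv2.imread('pics/side0.png')
f=lambda im,x,y,w,h,k:cv2.resize(im[y:y+h,x:x+w],None,fx=k,fy=k,interpolation=cv2.INTER_CUBIC)
A=np.hstack([f(a,220,180,80,70,5),f(a,320,200,80,70,5)])
B=np.hstack([f(b,250,160,80,50,5),f(b,280,220,80,50,5)])
cv2.imwrite('pics/crop.png',np.vstack([A,B])[:600])
for n in('top','side'):
    p=r.snapshot(n); R=cv2.Rodrigues(np.array(p['rvec']))[0]; print(n,(-R.T@np.array(p['tvec']).ravel()).round(3),p['camera_matrix'][0][0])
E
```

```text
top [0.408 0.01  1.258] 494.4117657932317
side [ 0.129 -0.714  0.562] 416.94859702729
```

View pics/crop.png

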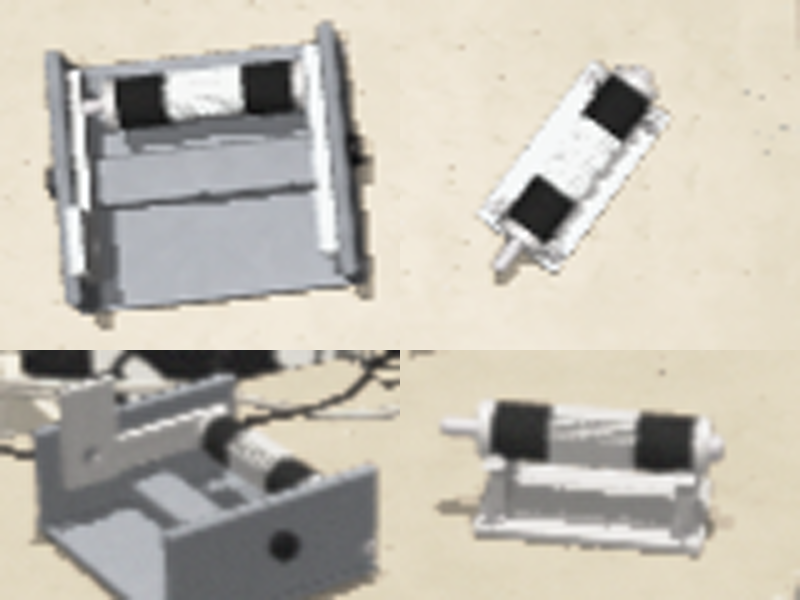

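```bash
cat >> h.py <<'E'
def blobs(p,win,th=60,mn=10):
    x,y,w,h=win; g=p['img'][y:y+h,x:x+w].max(2)
    n,l,st,c=cv2.connectedComponentsWithStats((g<th).astype(np.uint8))
    return [((c[i]+[x,y]).round(2),int(st[i,4]),(st[i,:4]+[x,y,0,0]).tolist()) for i in range(1,n) if st[i,4]>=mn]
def tri(pa,ua,pb,ub):
    P=[np.array(p['camera_matrix'])@np.c_[cv2.Rodrigues(np.array(p['rvec'],float))[0],np.array(p['tvec'],float).ravel()] for p in(pa,pb)]
    X=cv2.triangulatePoints(P[0],P[1],np.array(ua,float).reshape(2,1),np.array(ub,float).reshape(2,1)); return (X[:3]/X[3]).ravel()
E
python3 - <<'E'
from h import *
np.set_printoptions(precision=4,suppress=True)
t=r.snapshot('top');s=r.snapshot('side')
print('back top',blobs(t,(238,185,44,25)))
print('loose top',blobs(t,(335,210,45,45)))
print('back side',blobs(s,(288,172,30,17)))
print('loose side',blobs(s,(288,226,60,22)))
# grid check: project stand model later
E
```

```text
back top [(array([273.16, 197.45]), 94, [269, 192, 10, 11]), (array([247.48, 200.14]), 91, [243, 195, 11, 11])]
loose top [(array([362.78, 221.01]), 88, [357, 215, 12, 13]), (array([347.67, 241.41]), 87, [342, 236, 12, 12])]
back side [(array([293.27, 177.47]), 30, [291, 174, 6, 9]), (array([306.29, 184.88]), 24, [303, 183, 8, 5])]
loose side [(array([303.71, 236.37]), 92, [299, 232, 10, 10]), (array([332.01, 238.57]), 94, [327, 234, 11, 10])]
```

```bash
python3 - <<'E'
from h import *
np.set_printoptions(precision=4,suppress=True)
t=r.snapshot('top');s=r.snapshot('side')
A=tri(t,(347.67,241.41),s,(303.71,236.37)); B=tri(t,(362.78,221.01),s,(332.01,238.57))
print('loose spring-side',A,'fixed-side',B,'mid',(A+B)/2,'len',np.linalg.norm(A-B))
q=atz(t,[[347.67,241.41],[362.78,221.01]],.04); d=q[0]-q[1]; print('top@z40',q,q.mean(0),np.degrees(np.arctan2(d[1],d[0])))
C=tri(t,(247.48,200.14),s,(293.27,177.47)); print('back tall-side tri (occl?)',C)
for z in(.044,.05):
    q=atz(t,[[247.48,200.14],[273.16,197.45]],z); y=(q[0]-q[1])/np.linalg.norm(q[0]-q[1]); x=np.array([y[1],-y[0],0])
    m=q.mean(0); f=m-.07*x+.0055*y
    print(z,'back mid',m,'yaw y',np.degrees(np.arctan2(y[1],y[0])),'frame',f, 'len',np.linalg.norm(q[0]-q[1]))
    for nm,o in(('tall',.0555),('low',-.0555)):
        print(nm,proj(t,[f+o*y+a*x+np.array([0,0,.0]) for a in(-.016,.016)]).round(1).tolist(),proj(s,[f+o*y]).round(1).tolist())
    print('side proj bands',proj(s,q).round(1).tolist())
s0=r.sense(); R=cv2.Rodrigues
from scipy.spatial.transform import Rotation as Ro
print(Ro.from_quat(s0['orientation']).as_matrix())
E
```

```text
loose spring-side [ 0.4833 -0.0565  0.0397] fixed-side [ 0.5324 -0.0952  0.0401] mid [ 0.5079 -0.0759  0.0399] len 0.06253741746069104
top@z40 [[ 0.4842 -0.0569  0.04  ]
 [ 0.5338 -0.0959  0.04  ]] [ 0.509  -0.0764  0.04  ] 141.84756741564354
back tall-side tri (occl?) [0.5889 0.1891 0.0486]
0.044 back mid [0.5948 0.1568 0.044 ] yaw y 94.69823126949846 frame [0.5246 0.1566 0.044 ] len 0.0639809022222573
tall [[238.7, 235.8], [237.6, 222.9]] [[268.1, 181.3]]
low [[283.7, 231.0], [282.5, 218.2]] [[289.9, 198.2]]
side proj bands [[295.9, 178.6], [309.1, 187.8]]
0.05 back mid [0.5939 0.1561 0.05  ] yaw y 94.69823126949856 frame [0.5237 0.1558 0.05  ] len 0.06366469801639711
tall [[238.6, 236.0], [237.5, 223.0]] [[267.7, 179.5]]
low [[283.8, 231.2], [282.6, 218.3]] [[289.6, 196.3]]
side proj bands [[295.7, 176.8], [308.9, 185.9]]
[[-0.9335  0.3586 -0.    ]
 [ 0.3586  0.9335 -0.    ]
 [-0.     -0.     -1.    ]]
```

The loose roller's mid point comes out at (0.508, -0.076, 0.040), and its height matches the text. The mixer's frame_axis is near (0.5245, 0.1565) with y at 94.7°. Next I move above the roller.

Emit:
play_rows(
  motion=[
    {"slide":[-50.2,-51.3,7.0],"delta_rot":[0,0,0.3],"jaw":0.3},
    {"slide":[-50.2,-51.3,7.0],"delta_rot":[0,0,0.3],"jaw":0.3},
    {"slide":[-50.2,-51.3,7.0],"delta_rot":[0,0,0.3],"jaw":0.3},
    {"slide":[-50.2,-51.3,7.0],"delta_rot":[0,0,0.3],"jaw":0.3},
    {"slide":[-50.2,-51.3,7.0],"delta_rot":[0,0,0.3],"jaw":0.3},
    {"slide":[-50.2,-51.3,7.0],"delta_rot":[0,0,0.3],"jaw":0.3},
    {"slide":[-50.2,-51.3,7.0],"delta_rot":[0,0,0.3],"jaw":0.3},
    {"slide":[-50.2,-51.3,7.0],"delta_rot":[0,0,0.3],"jaw":0.3},
  ],
)

```text
clock: 1.87
tcp_pos: [0.3561, 0.2771, 0.1849]
orientation: [0.327, 0.945, 0.0, 0.0]
contact_force: [1.3, 2.1, 0.4]
opening: 0.7
grasp_force: 0.0
```

Emit:
play_rows(
  motion=[
    {"slide":[-33.8,-18.4,4.5],"delta_rot":[0,0,0],"jaw":0.3},
    {"slide":[-33.8,-18.4,4.5],"delta_rot":[0,0,0],"jaw":0.3},
    {"slide":[-33.8,-18.4,4.5],"delta_rot":[0,0,0],"jaw":0.3},
    {"slide":[-33.8,-18.4,4.5],"delta_rot":[0,0,0],"jaw":0.3},
    {"slide":[-33.8,-18.4,4.5],"delta_rot":[0,0,0],"jaw":0.3},
    {"slide":[-33.8,-18.4,4.5],"delta_rot":[0,0,0],"jaw":0.3},
    {"slide":[-33.8,-18.4,4.5],"delta_rot":[0,0,0],"jaw":0.3},
    {"slide":[-33.8,-18.4,4.5],"delta_rot":[0,0,0],"jaw":0.3},
  ],
)

```text
clock: 2.53
tcp_pos: [0.4868, -0.0274, 0.1461]
orientation: [0.327, 0.945, 0.0, 0.0]
contact_force: [1.3, 1.2, -0.3]
opening: 0.699
grasp_force: 0.0
```

Emit:
play_rows(
  motion=[
    {"slide":[0,0,0],"delta_rot":[0,0,0],"jaw":0.3},
    {"slide":[0,0,0],"delta_rot":[0,0,0],"jaw":0.3},
  ],
)

```text
clock: 2.7
tcp_pos: [0.4866, -0.0278, 0.1458]
orientation: [0.329, 0.944, -0.0, -0.0]
contact_force: [0.2, 0.6, 0.3]
opening: 0.7
grasp_force: 0.0
```

Emit:
play_rows(
  motion=[
    {"slide":[-4.7,-2.4,2],"delta_rot":[0,0,0],"jaw":0.3},
    {"slide":[-4.7,-2.4,2],"delta_rot":[0,0,0],"jaw":0.3},
    {"slide":[-4.7,-2.4,4],"delta_rot":[0,0,0],"jaw":0.3},
    {"slide":[-4.7,-2.4,6],"delta_rot":[0,0,0],"jaw":0.3},
    {"slide":[-4.7,-2.4,8],"delta_rot":[0,0,0],"jaw":0.3},
    {"slide":[-4.7,-2.4,9.3],"delta_rot":[0,0,0],"jaw":0.3},
    {"slide":[-4.7,-2.4,10.3],"delta_rot":[0,0,0],"jaw":0.3},
    {"slide":[-4.7,-2.4,10.3],"delta_rot":[0,0,0],"jaw":0.3},
  ],
)

```text
clock: 3.37
tcp_pos: [0.5076, -0.0723, 0.0417]
orientation: [0.327, 0.945, -0.0, -0.001]
contact_force: [0.0, 0.0, -0.3]
opening: 0.703
grasp_force: 0.0
```

```bash
python3 - <<'E'
from h import *
s=r.snapshot('side');t=r.snapshot('top'); print(r.sense()['tcp_pos'])
k=lambda p,x,y:cv2.resize(cv2.cvtColor(p['img'],cv2.COLOR_RGB2BGR)[y:y+80,x:x+80],None,fx=5,fy=5,interpolation=cv2.INTER_CUBIC)
cv2.imwrite('pics/g1.png',np.hstack([k(s,280,190),k(t,315,195)]))
E
```

```text
[ 0.5085118  -0.07279972  0.04349544]
```

View pics/g1.png

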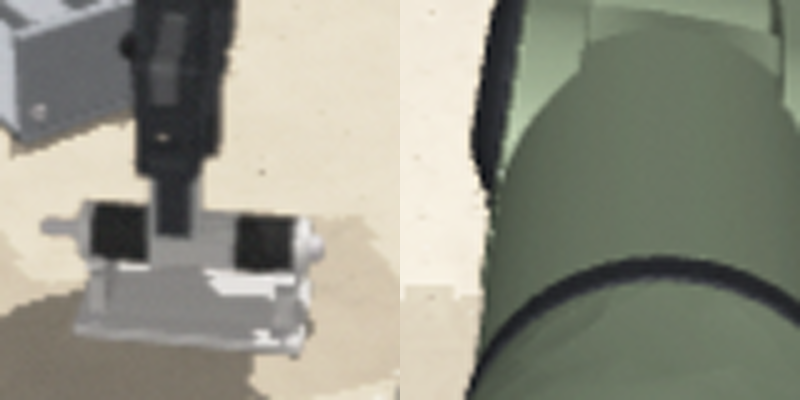

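The fingers straddle the bare middle (side crop, finger at x≈175 against roller mid 193), about 4 mm towards the spring end. I'll correct that and close.

Emit:
play_rows(
  motion=[
    {"slide":[-0.35,-0.25,0.05],"delta_rot":[0,0,0],"jaw":0.3},
    {"slide":[-0.35,-0.25,0.05],"delta_rot":[0,0,0],"jaw":0.55},
    {"slide":[-0.35,-0.25,0.05],"delta_rot":[0,0,0],"jaw":1},
    {"slide":[-0.35,-0.25,0.05],"delta_rot":[0,0,0],"jaw":1},
    {"slide":[-0.35,-0.25,0.05],"delta_rot":[0,0,0],"jaw":1},
    {"slide":[-0.35,-0.25,0.05],"delta_rot":[0,0,0],"jaw":1},
    {"slide":[-0.35,-0.25,0.05],"delta_rot":[0,0,0],"jaw":1},
    {"slide":[-0.35,-0.25,0.05],"delta_rot":[0,0,0],"jaw":1},
  ],
)

```text
clock: 4.13
tcp_pos: [0.5096, -0.0774, 0.0427]
orientation: [0.327, 0.945, -0.0, 0.0]
contact_force: [-0.6, -0.2, -0.1]
opening: -0.002
grasp_force: 0.0
```

Fully shut with no grip, so I need to look.

```bash
python3 - <<'E'
from h import *
s=r.snapshot('side'); print(r.sense()['tcp_pos'],r.sense()['opening'],r.sense()['grasp_force'])
cv2.imwrite('pics/g2.png',cv2.resize(cv2.cvtColor(s['img'],cv2.COLOR_RGB2BGR)[180:280,260:380],None,fx=5,fy=5,interpolation=cv2.INTER_CUBIC))
E
```

```text
[ 0.50958434 -0.07744553  0.04263933] 0.0027334231052355863 0.0
```

View pics/g2.png

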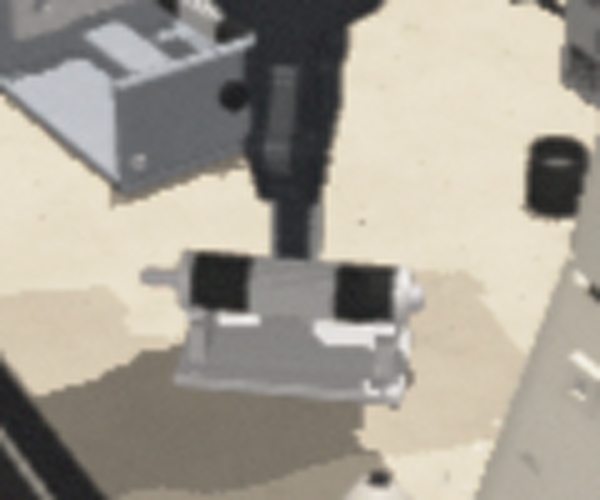

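```bash
python3 - <<'E'
from h import *
s=r.snapshot('side')
y=np.array([.618,.786,0])
for nm,T in(('g1',np.array([.5085,-.0728,.0435])),('g2',np.array([.5096,-.0774,.0427]))):
  for o in(-.03,0,.03):
    print(nm,o,[(proj(s,T+o*y-[0,0,d])[0]-([280,190] if nm=='g1' else [260,180]))*5 for d in(-.02,.0,.022)])
print(r.sense()['q'], blobs(s,(288,226,60,22)))
E
```

```text
g1 -0.03 [array([181.18204595, 227.40028444]), array([181.12313644, 266.52932466]), array([181.05985181, 308.56441762])]
g1 0 [array([190.82407496, 187.60751269]), array([190.66123008, 226.05177313]), array([190.48617238, 267.37922378])]
g1 0.03 [array([199.92339248, 150.05451794]), array([199.66817958, 187.82827942]), array([199.39365096, 228.46093864])]
g2 -0.03 [array([289.05335117, 283.71302603]), array([288.90524925, 322.88318816]), array([288.74615886, 364.9595944 ])]
g2 0 [array([298.49402842, 243.62455935]), array([298.24647437, 282.11009627]), array([297.98037167, 323.47926351])]
g2 0.03 [array([307.40186921, 205.79870544]), array([307.06610599, 243.61368428]), array([306.70495252, 284.288213  ])]
[-0.06682126  0.62624715  0.13896107  2.01981448 -0.16819031  0.50623181
  1.0974278 ] [(array([318., 228.]), 25, [316, 226, 5, 5]), (array([303.53, 236.06]), 101, [299, 231, 11, 11]), (array([332.07, 238.42]), 97, [327, 234, 11, 10])]
```

Emit:
play_rows(
  motion=[
    {"slide":[0,0,-3],"delta_rot":[0,0,0],"jaw":1},
    {"slide":[0,0,-6],"delta_rot":[0,0,0],"jaw":1},
    {"slide":[0,0,-6],"delta_rot":[0,0,0],"jaw":1},
  ],
)

```text
clock: 4.48
tcp_pos: [0.5116, -0.0779, 0.1068]
orientation: [0.328, 0.945, 0.001, 0.003]
contact_force: [1.5, -0.1, 0.6]
opening: 0.002
grasp_force: 0.0
```

```bash
python3 - <<'E'
from h import *
s=r.snapshot('side'); T=np.array(r.sense()['tcp_pos']); print(T,r.sense()['orientation'])
im=cv2.resize(cv2.cvtColor(s['img'],cv2.COLOR_RGB2BGR)[130:270,260:380],None,fx=4,fy=4,interpolation=cv2.INTER_CUBIC)
for d in(-.05,0,.022):
    u=(proj(s,T-[0,0,d])[0]-[260,130])*4; cv2.circle(im,tuple(int(v) for v in u),3,(0,0,255),-1); print(d,u)
cv2.imwrite('pics/g3.png',im)
E
```

```text
[ 0.51097205 -0.07759974  0.10492807] [3.27336846e-01 9.44905521e-01 6.04323515e-04 1.94432968e-03]
-0.05 [242.29506022 243.10644368]
0 [241.68324826 327.07186939]
0.022 [241.42493135 362.52343057]
```

View pics/g3.png

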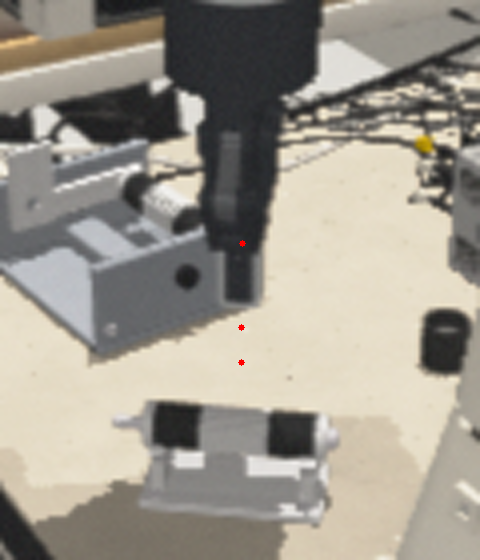

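The camera shows the shut fingertips about 13 mm above the reported TCP, where the text puts them 22 mm below it. They therefore closed above the roller and nothing was touched. I'll go down 35 mm deeper, in steps, watching the force.

Emit:
play_rows(
  motion=[
    {"slide":[0.3,0,0],"delta_rot":[0,0,0],"jaw":0.3},
    {"slide":[0.3,0,1],"delta_rot":[0,0,0],"jaw":0.3},
    {"slide":[0.3,0,2],"delta_rot":[0,0,0],"jaw":0.3},
    {"slide":[0.3,0,3],"delta_rot":[0,0,0],"jaw":0.3},
    {"slide":[0.3,0,5],"delta_rot":[0,0,0],"jaw":0.3},
    {"slide":[0.3,0,6.5],"delta_rot":[0,0,0],"jaw":0.3},
    {"slide":[0.3,0,7.5],"delta_rot":[0,0,0],"jaw":0.3},
    {"slide":[0.3,0,8],"delta_rot":[0,0,0],"jaw":0.3},
  ],
)

```text
clock: 5.2
tcp_pos: [0.506, -0.0756, 0.0203]
orientation: [0.327, 0.945, -0.0, -0.001]
contact_force: [-0.5, 0.6, -0.7]
opening: 0.698
grasp_force: 0.0
```

Emit:
play_rows(
  motion=[
    {"slide":[0,0,0.5],"delta_rot":[0,0,0],"jaw":0.3},
    {"slide":[0,0,1],"delta_rot":[0,0,0],"jaw":0.3},
    {"slide":[0,0,1],"delta_rot":[0,0,0],"jaw":0.3},
  ],
)

```text
clock: 5.45
tcp_pos: [0.507, -0.0756, 0.012]
orientation: [0.327, 0.945, -0.0, -0.0]
contact_force: [-0.5, -0.1, -0.0]
opening: 0.701
grasp_force: 0.0
```

```bash
python3 - <<'E'
from h import *
s=r.snapshot('side'); T=np.array(r.sense()['tcp_pos']); print(T,r.sense()['contact_force'])
im=cv2.resize(cv2.cvtColor(s['img'],cv2.COLOR_RGB2BGR)[200:270,280:360],None,fx=5,fy=5,interpolation=cv2.INTER_CUBIC)
cv2.imwrite('pics/g4.png',im)
E
```

```text
[ 0.50719157 -0.07561232  0.01253362] [ 0.20404559 -0.36887236  0.12441045]
```

View pics/g4.png

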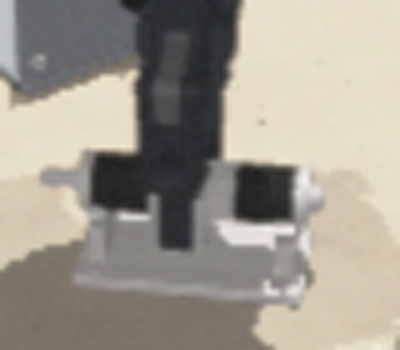

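Emit:
play_rows(
  motion=[
    {"slide":[-0.2,0,0.4],"delta_rot":[0,0,0],"jaw":0.3},
    {"slide":[-0.2,0,0.4],"delta_rot":[0,0,0],"jaw":0.5},
    {"slide":[-0.2,0,0.4],"delta_rot":[0,0,0],"jaw":1},
    {"slide":[-0.2,0,0.4],"delta_rot":[0,0,0],"jaw":1},
    {"slide":[-0.2,0,0.4],"delta_rot":[0,0,0],"jaw":1},
    {"slide":[-0.2,0,0.4],"delta_rot":[0,0,0],"jaw":1},
    {"slide":[-0.2,0,0.4],"delta_rot":[0,0,0],"jaw":1},
  ],
)

```text
clock: 6.08
tcp_pos: [0.5093, -0.0766, 0.009]
orientation: [0.327, 0.945, 0.0, 0.0]
contact_force: [1.8, 2.6, 7.0]
opening: 0.246
grasp_force: 59.5
```

The grip is firm: the opening equals the flats' width and the force is 59.5 N. I'll lift, turn and carry the roller to the mixer.

Emit:
play_rows(
  motion=[
    {"slide":[0,0,-4],"delta_rot":[0,0,0],"jaw":1},
    {"slide":[0,0,-8],"delta_rot":[0,0,0],"jaw":1},
    {"slide":[1.5,2.5,-10],"delta_rot":[0,0,0.12],"jaw":1},
    {"slide":[3,5,-10],"delta_rot":[0,0,0.24],"jaw":1},
    {"slide":[5,8,-10],"delta_rot":[0,0,0.36],"jaw":1},
    {"slide":[7,11,-10],"delta_rot":[0,0,0.48],"jaw":1},
    {"slide":[9,14,-10],"delta_rot":[0,0,0.6],"jaw":1},
    {"slide":[10.5,16,-10],"delta_rot":[0,0,0.7],"jaw":1},
  ],
)

```text
clock: 6.75
tcp_pos: [0.525, 0.1173, 0.1085]
orientation: [0.633, 0.774, 0.0, -0.0]
contact_force: [0.5, 1.2, -1.7]
opening: 0.241
grasp_force: 59.8
```

Emit:
play_rows(
  motion=[
    {"slide":[0,0,0],"delta_rot":[0,0,0.12],"jaw":1},
    {"slide":[0,0,0],"delta_rot":[0,0,0.122],"jaw":1},
    {"slide":[0,0,0],"delta_rot":[0,0,0.122],"jaw":1},
  ],
)

```text
clock: 7.0
tcp_pos: [0.5249, 0.1134, 0.1084]
orientation: [0.676, 0.737, -0.001, 0.0]
contact_force: [0.4, -0.4, -2.1]
opening: 0.245
grasp_force: 59.8
```

```bash
python3 - <<'E'
from h import *
from scipy.spatial.transform import Rotation as Ro
s=r.sense(); print(s['tcp_pos'],s['contact_force'],s['moment'],s['opening'],Ro.from_quat(s['orientation']).as_matrix().round(4))
p=r.snapshot('side')
cv2.imwrite('pics/g5.png',cv2.resize(cv2.cvtColor(p['img'],cv2.COLOR_RGB2BGR)[120:220,230:350],None,fx=5,fy=5,interpolation=cv2.INTER_CUBIC))
E
```

```text
[0.5248896  0.11335528 0.10843498] [ 0.40369446 -0.38782805 -2.08933207] [-0.04383224  0.02037707 -0.02673613] 0.2454018633533693 [[-8.540e-02  9.963e-01 -6.000e-04]
 [ 9.963e-01  8.540e-02 -1.000e-03]
 [-1.000e-03 -6.000e-04 -1.000e+00]]
```

View pics/g5.png

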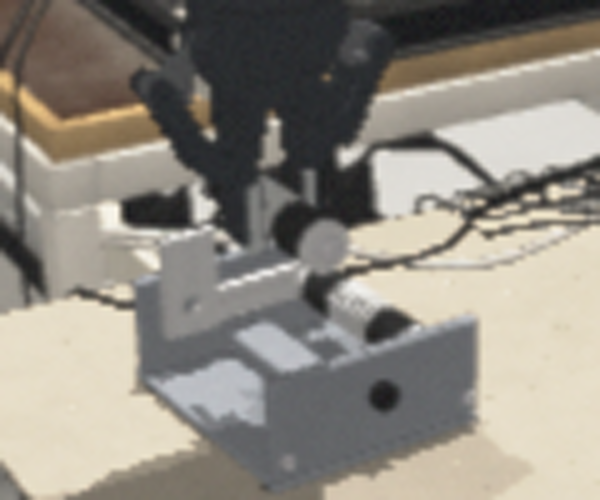

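The side crop shows the roller held level above the mixer, with the tall-plate recess at about (268.4,180.6) px. The frame estimate predicts (268.1,181.3), so they agree. I'll line up and lower to the pressing height.

Emit:
play_rows(
  motion=[
    {"slide":[1.0,0.3,0],"delta_rot":[0,0,0],"jaw":1},
    {"slide":[2.2,0.32,1],"delta_rot":[0,0,0],"jaw":1},
    {"slide":[2.2,0.32,2.5],"delta_rot":[0,0,0],"jaw":1},
    {"slide":[2.2,0.32,4],"delta_rot":[0,0,0],"jaw":1},
    {"slide":[2.2,0.32,5],"delta_rot":[0,0,0],"jaw":1},
    {"slide":[2.2,0.32,5.9],"delta_rot":[0,0,0],"jaw":1},
    {"slide":[2.2,0.32,5.9],"delta_rot":[0,0,0],"jaw":1},
  ],
)

```text
clock: 7.63
tcp_pos: [0.5259, 0.1359, 0.0479]
orientation: [0.677, 0.736, -0.001, -0.001]
contact_force: [-0.6, 0.4, -1.0]
opening: 0.244
grasp_force: 59.8
```

```bash
cat >> h.py <<'E'
F=np.array([.5246,.1566]);fy=np.array([-.0819,.9966]);fx=np.array([.9966,.0819])
def st():
    from scipy.spatial.transform import Rotation as Ro
    s=r.sense(); d=np.array(s['tcp_pos'])[:2]-F
    M=Ro.from_quat(s['orientation']).as_matrix()
    f=np.array(s['contact_force']); print('frame x %.1f y %.1f axis z %.1f mm'%(d@fx*1e3,d@fy*1e3+1.1,s['tcp_pos'][2]*1e3+31),'F fx %.1f fy %.1f fz %.1f'%(f[:2]@fx,f[:2]@fy,f[2]),'yaw',np.degrees(np.arctan2(M[1,0],M[0,0])).round(2),s['clock'],s['opening'],np.round(s['moment'],2))
E
python3 - <<'E'
from h import *
st()
p=r.snapshot('side');save(p,'g6'); t=r.snapshot('top')
a=cv2.resize(cv2.cvtColor(p['img'],cv2.COLOR_RGB2BGR)[140:220,240:320],None,fx=5,fy=5,interpolation=cv2.INTER_CUBIC)
b=cv2.resize(cv2.cvtColor(t['img'],cv2.COLOR_RGB2BGR)[180:260,220:300],None,fx=5,fy=5,interpolation=cv2.INTER_CUBIC)
cv2.imwrite('pics/g6.png',np.hstack([a,b]))
E
```

```text
frame x -0.4 y -19.6 axis z 78.9 mm F fx -0.6 fy 0.5 fz -1.0 yaw 94.72 7.6333 0.24435873860490914 [-0.06  0.06 -0.  ]
```

View pics/g6.png

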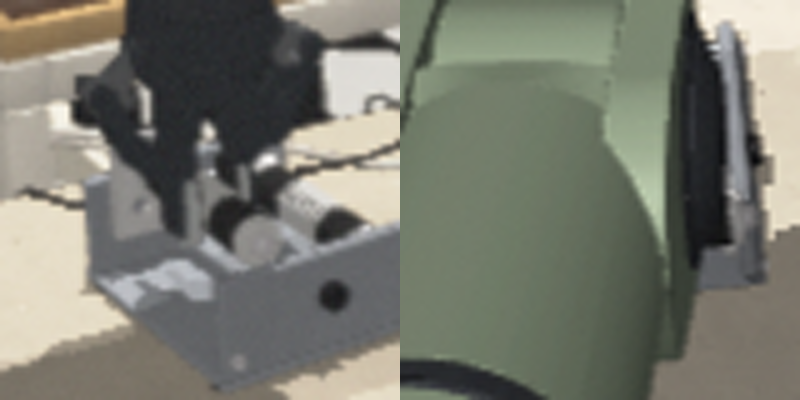

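```bash
python3 - <<'E'
from h import *
p=r.snapshot('side')
P=lambda s,z,x=0:((proj(p,[*(F+s*fy+x*fx),z])[0]-[240,140])*5).round(0)
print('body fixed end',P(-.0696,.079),'pin end',P(-.0756,.079),'tall recess z44/48',P(.0555,.044),P(.0555,.048),'low face z44',P(-.0555,.044),'low plate top z57',P(-.0555,.057),P(-.0635,.057))
print('plate tall corners x+-16 z 88',P(.0555,.088,-.016),P(.0555,.088,.016), 'body bottom end',P(-.0696,.066))
E
```

```text
body fixed end [263. 240.] pin end [269. 245.] tall recess z44/48 [140. 207.] [140. 200.] low face z44 [250. 291.] low plate top z57 [249. 268.] [257. 275.]
plate tall corners x+-16 z 88 [109. 140.] [162. 125.] body bottom end [263. 264.]
```

Everything projects where it should. Now I push towards the tall plate.

Emit:
play_rows(
  motion=[
    {"slide":[0.4,0.04,0],"delta_rot":[0,0,0],"jaw":1},
    {"slide":[0.8,0.04,0],"delta_rot":[0,0,0],"jaw":1},
    {"slide":[1.0,0.04,0],"delta_rot":[0,0,0],"jaw":1},
    {"slide":[1.0,0.04,0],"delta_rot":[0,0,0],"jaw":1},
  ],
)

```text
clock: 8.12
tcp_pos: [0.5265, 0.1465, 0.05]
orientation: [0.677, 0.736, 0.0, 0.0]
contact_force: [1.2, -4.6, 0.2]
opening: 0.247
grasp_force: 59.9
```

```bash
python3 -c "
from h import *
st()"
```

```text
frame x 1.1 y -9.1 axis z 81.0 mm F fx 0.8 fy -4.7 fz 0.2 yaw 94.73 8.1167 0.24656154105961778 [-0.73 -0.37 -0.07]
```

Emit:
play_rows(
  motion=[
    {"slide":[0.3,0,0],"delta_rot":[0,0,0],"jaw":1},
    {"slide":[0.6,0,0],"delta_rot":[0,0,0],"jaw":1},
    {"slide":[0.9,0,0],"delta_rot":[0,0,0],"jaw":1},
    {"slide":[0.9,0,0],"delta_rot":[0,0,0],"jaw":1},
  ],
)

```text
clock: 8.45
tcp_pos: [0.5258, 0.1547, 0.0498]
orientation: [0.678, 0.735, -0.0, 0.0]
contact_force: [2.4, -8.0, 0.1]
opening: 0.244
grasp_force: 60.0
```

```bash
python3 -c "
from h import *
st()
for i in range(5):
    p=r.snapshot('side'); st()
print(blobs(p,(270,170,40,30)))
"
```

```text
frame x 1.0 y -0.9 axis z 80.8 mm F fx 1.8 fy -8.2 fz 0.1 yaw 94.69 8.45 0.24387813363000177 [-1.52 -0.42 -0.06]
frame x 1.0 y -1.3 axis z 80.9 mm F fx 1.3 fy -8.9 fz 0.2 yaw 94.67 8.5 0.2434141538195247 [-1.59 -0.41 -0.1 ]
frame x 1.0 y -1.5 axis z 80.9 mm F fx 1.3 fy -7.6 fz -0.6 yaw 94.66 8.55 0.24489806086905397 [-1.5  -0.33 -0.07]
frame x 1.0 y -1.6 axis z 80.8 mm F fx 0.7 fy -7.8 fz 1.3 yaw 94.65 8.6 0.2468812932929927 [-1.48 -0.36 -0.1 ]
frame x 1.0 y -1.6 axis z 80.9 mm F fx 1.1 fy -8.5 fz 0.1 yaw 94.64 8.65 0.24629864018072486 [-1.47 -0.39 -0.06]
frame x 1.0 y -1.6 axis z 80.9 mm F fx 1.3 fy -8.7 fz 1.0 yaw 94.64 8.7 0.24343102427094157 [-1.48 -0.31 -0.1 ]
[(array([271.33, 175.12]), 42, [270, 170, 5, 13]), (array([281.75, 171.08]), 12, [280, 170, 4, 4]), (array([293.53, 177.09]), 32, [291, 174, 7, 8]), (array([281.92, 179.56]), 48, [279, 176, 9, 9]), (array([306.35, 184.87]), 23, [303, 183, 7, 5]), (array([306.5 , 197.89]), 18, [304, 196, 6, 4])]
```

Emit:
play_rows(
  motion=[
    {"slide":[0.2,-0.05,0],"delta_rot":[0,0,0],"jaw":1},
    {"slide":[0.38,-0.1,0],"delta_rot":[0,0,0],"jaw":1},
    {"slide":[0.38,-0.1,0],"delta_rot":[0,0,0],"jaw":1},
    {"slide":[0.38,-0.1,0],"delta_rot":[0,0,0],"jaw":1},
  ],
)

```text
clock: 9.03
tcp_pos: [0.525, 0.1575, 0.05]
orientation: [0.678, 0.735, 0.0, 0.001]
contact_force: [4.7, -9.8, -0.8]
opening: 0.243
grasp_force: 60.0
```

```bash
python3 -c "
from h import *
for i in range(3):
    p=r.snapshot('side'); st()
print(blobs(p,(270,170,40,30)))
"
```

```text
frame x 0.5 y 1.9 axis z 81.0 mm F fx 4.3 fy -10.2 fz 0.2 yaw 94.62 9.0833 0.24646707923551747 [-1.83 -0.97 -0.21]
frame x 0.5 y 1.9 axis z 81.0 mm F fx 4.2 fy -9.0 fz -0.3 yaw 94.62 9.1333 0.2459971919638651 [-1.85 -0.86 -0.18]
frame x 0.5 y 1.8 axis z 81.0 mm F fx 3.8 fy -10.4 fz -0.4 yaw 94.61 9.1833 0.24471400146794758 [-1.79 -0.87 -0.23]
[(array([270.79, 175.03]), 29, [270, 170, 4, 13]), (array([293.32, 177.16]), 31, [291, 174, 6, 8]), (array([280.85, 179.22]), 46, [277, 176, 10, 9]), (array([306.2 , 185.04]), 25, [303, 183, 7, 5]), (array([306.47, 198.  ]), 17, [304, 196, 6, 4])]
```

Emit:
play_rows(
  motion=[
    {"slide":[0,-0.02,0.25],"delta_rot":[0,0,0],"jaw":1},
    {"slide":[0,-0.02,0.5],"delta_rot":[0,0,0],"jaw":1},
    {"slide":[0,-0.02,0.75],"delta_rot":[0,0,0],"jaw":1},
    {"slide":[0,-0.02,1.0],"delta_rot":[0,0,0],"jaw":1},
    {"slide":[0,-0.02,1.2],"delta_rot":[0,0,0],"jaw":1},
    {"slide":[0,-0.02,1.2],"delta_rot":[0,0,0],"jaw":1},
  ],
)

```text
clock: 9.68
tcp_pos: [0.5243, 0.1573, 0.0376]
orientation: [0.678, 0.735, -0.0, 0.001]
contact_force: [0.9, -9.9, 0.0]
opening: 0.241
grasp_force: 60.1
```

Emit:
play_rows(
  motion=[
    {"slide":[0,0,0.15],"delta_rot":[0,0,0],"jaw":1},
    {"slide":[0,0,0.3],"delta_rot":[0,0,0],"jaw":1},
    {"slide":[0,0,0.45],"delta_rot":[0,0,0],"jaw":1},
    {"slide":[0,0,0.6],"delta_rot":[0,0,0],"jaw":1},
    {"slide":[0,0,0.6],"delta_rot":[0,0,0],"jaw":1},
  ],
)

```text
clock: 10.1
tcp_pos: [0.5243, 0.1573, 0.0317]
orientation: [0.678, 0.735, -0.0, 0.001]
contact_force: [2.7, -9.8, 0.8]
opening: 0.245
grasp_force: 60.4
```

```bash
python3 -c "
from h import *
for i in range(2):
    p=r.snapshot('side'); st()
"
```

```text
frame x -0.3 y 1.9 axis z 62.8 mm F fx 1.1 fy -9.9 fz 0.8 yaw 94.63 10.15 0.24539837511999846 [-1.82 -0.25 -0.07]
frame x -0.3 y 1.8 axis z 62.8 mm F fx 0.2 fy -9.2 fz 0.8 yaw 94.63 10.2 0.24481468994749184 [-1.81 -0.26 -0.01]
```

Emit:
play_rows(
  motion=[
    {"slide":[0,0.02,0.15],"delta_rot":[0,0,0],"jaw":1},
    {"slide":[0,0.02,0.3],"delta_rot":[0,0,0],"jaw":1},
    {"slide":[0,0.02,0.45],"delta_rot":[0,0,0],"jaw":1},
    {"slide":[0,0.02,0.6],"delta_rot":[0,0,0],"jaw":1},
    {"slide":[0,0.02,0.6],"delta_rot":[0,0,0],"jaw":1},
  ],
)

```text
clock: 10.62
tcp_pos: [0.5245, 0.1574, 0.0258]
orientation: [0.678, 0.735, -0.0, 0.001]
contact_force: [1.6, -9.7, 1.6]
opening: 0.244
grasp_force: 60.3
```

Emit:
play_rows(
  motion=[
    {"slide":[0,0,0.1],"delta_rot":[0,0,0],"jaw":1},
    {"slide":[0,0,0.2],"delta_rot":[0,0,0],"jaw":1},
    {"slide":[0,0,0.3],"delta_rot":[0,0,0],"jaw":1},
    {"slide":[0,0,0.3],"delta_rot":[0,0,0],"jaw":1},
  ],
)

```text
clock: 10.95
tcp_pos: [0.5245, 0.1574, 0.0228]
orientation: [0.678, 0.735, -0.0, 0.001]
contact_force: [1.0, -9.2, 0.4]
opening: 0.244
grasp_force: 60.3
```

```bash
python3 -c "
from h import *
for i in range(2):
    p=r.snapshot('side'); st()
"
```

```text
frame x -0.1 y 1.9 axis z 53.8 mm F fx 1.4 fy -9.8 fz 1.1 yaw 94.63 11.0 0.24387710094215084 [-1.81 -0.3  -0.09]
frame x -0.1 y 1.9 axis z 53.8 mm F fx 1.1 fy -9.8 fz 0.4 yaw 94.63 11.05 0.2464516171386083 [-1.86 -0.3  -0.  ]
```

Emit:
play_rows(
  motion=[
    {"slide":[0,0,0.1],"delta_rot":[0,0,0],"jaw":1},
    {"slide":[0,0,0.1],"delta_rot":[0,0,0],"jaw":1},
  ],
)

```text
clock: 11.22
tcp_pos: [0.5245, 0.1574, 0.0218]
orientation: [0.678, 0.735, -0.0, 0.001]
contact_force: [1.2, -9.8, 0.2]
opening: 0.242
grasp_force: 60.3
```

Emit:
play_rows(
  motion=[
    {"slide":[0,0,0.1],"delta_rot":[0,0,0],"jaw":1},
    {"slide":[0,0,0.1],"delta_rot":[0,0,0],"jaw":1},
  ],
)

```text
clock: 11.38
tcp_pos: [0.5245, 0.1573, 0.0208]
orientation: [0.678, 0.735, -0.0, 0.001]
contact_force: [1.1, -9.6, 0.5]
opening: 0.243
grasp_force: 60.3
```

Emit:
play_rows(
  motion=[
    {"slide":[0,0,0.1],"delta_rot":[0,0,0],"jaw":1},
    {"slide":[0,0,0.1],"delta_rot":[0,0,0],"jaw":1},
  ],
)

```text
clock: 11.55
tcp_pos: [0.5245, 0.1574, 0.0196]
orientation: [0.678, 0.735, -0.0, 0.001]
contact_force: [4.6, -9.3, -8.3]
opening: 0.244
grasp_force: 59.1
```

A downward and +x pull: the nose is entering the recess mouth from above. I continue gently and ease towards +x.

Emit:
play_rows(
  motion=[
    {"slide":[0,0.03,0.08],"delta_rot":[0,0,0],"jaw":1},
    {"slide":[0,0.03,0.08],"delta_rot":[0,0,0],"jaw":1},
  ],
)

```text
clock: 11.72
tcp_pos: [0.5247, 0.1574, 0.0187]
orientation: [0.678, 0.735, -0.0, 0.001]
contact_force: [2.4, -9.2, -5.2]
opening: 0.245
grasp_force: 59.4
```

```bash
python3 -c "
from h import *
for i in range(2):
    p=r.snapshot('side'); st()
"
```

```text
frame x 0.1 y 1.9 axis z 49.7 mm F fx 1.8 fy -8.8 fz -5.1 yaw 94.63 11.7667 0.2442733346133146 [-1.95 -0.52 -0.12]
frame x 0.1 y 1.8 axis z 49.7 mm F fx 2.0 fy -8.6 fz -5.9 yaw 94.63 11.8167 0.2400959854197026 [-1.87 -0.56 -0.12]
```

Emit:
play_rows(
  motion=[
    {"slide":[0,0.02,0.07],"delta_rot":[0,0,0],"jaw":1},
    {"slide":[0,0.02,0.07],"delta_rot":[0,0,0],"jaw":1},
  ],
)

```text
clock: 11.98
tcp_pos: [0.5248, 0.1575, 0.0179]
orientation: [0.678, 0.735, -0.0, 0.001]
contact_force: [2.7, -6.6, -8.3]
opening: 0.245
grasp_force: 59.0
```

Emit:
play_rows(
  motion=[
    {"slide":[0,0.02,0.07],"delta_rot":[0,0,0],"jaw":1},
    {"slide":[0,0.02,0.07],"delta_rot":[0,0,0],"jaw":1},
  ],
)

```text
clock: 12.15
tcp_pos: [0.5249, 0.1577, 0.0172]
orientation: [0.678, 0.735, -0.0, 0.0]
contact_force: [2.5, -6.4, -6.5]
opening: 0.245
grasp_force: 59.2
```

```bash
python3 -c "
from h import *
for i in range(2):
    p=r.snapshot('side'); st()
"
```

```text
frame x 0.4 y 2.2 axis z 48.2 mm F fx 2.5 fy -6.5 fz -6.3 yaw 94.65 12.2 0.24630983009190477 [-1.67 -0.55 -0.09]
frame x 0.4 y 2.2 axis z 48.3 mm F fx 2.3 fy -6.9 fz -5.5 yaw 94.65 12.25 0.24417911698936606 [-1.58 -0.53 -0.1 ]
```

The axial force has dropped to 6.5 N, so the spring pin has snapped in. I'll centre it by moving until the side forces vanish.

Emit:
play_rows(
  motion=[
    {"slide":[0,0.06,0.1],"delta_rot":[0,0,0],"jaw":1},
    {"slide":[0,0.06,0.1],"delta_rot":[0,0,0],"jaw":1},
  ],
)

```text
clock: 12.42
tcp_pos: [0.5253, 0.1578, 0.0162]
orientation: [0.678, 0.735, -0.001, 0.0]
contact_force: [0.3, -7.1, -3.0]
opening: 0.246
grasp_force: 59.8
```

Emit:
play_rows(
  motion=[
    {"slide":[0,0.04,0.08],"delta_rot":[0,0,0],"jaw":1},
    {"slide":[0,0.04,0.08],"delta_rot":[0,0,0],"jaw":1},
  ],
)

```text
clock: 12.58
tcp_pos: [0.5257, 0.1579, 0.0156]
orientation: [0.678, 0.735, -0.001, 0.0]
contact_force: [1.0, -7.3, -1.0]
opening: 0.245
grasp_force: 60.0
```

```bash
python3 -c "
from h import *
for i in range(2):
    p=r.snapshot('side'); st()
"
```

```text
frame x 1.2 y 2.3 axis z 46.6 mm F fx -0.1 fy -6.3 fz -0.2 yaw 94.66 12.6333 0.24651083323327222 [-1.35  0.02  0.07]
frame x 1.2 y 2.3 axis z 46.6 mm F fx -0.4 fy -6.7 fz -1.0 yaw 94.66 12.6833 0.24402852594650257 [-1.38  0.05 -0.04]
```

Emit:
play_rows(
  motion=[
    {"slide":[0,0.08,0.08],"delta_rot":[0,0,0],"jaw":1},
    {"slide":[0,0.08,0.08],"delta_rot":[0,0,0],"jaw":1},
    {"slide":[0,0.08,0.08],"delta_rot":[0,0,0],"jaw":1},
  ],
)

```text
clock: 12.93
tcp_pos: [0.5266, 0.158, 0.0148]
orientation: [0.678, 0.735, -0.0, 0.0]
contact_force: [1.1, -7.3, -0.8]
opening: 0.248
grasp_force: 60.0
```

```bash
python3 -c "
from h import *
for i in range(2):
    p=r.snapshot('side'); st()
"
```

```text
frame x 2.1 y 2.3 axis z 45.9 mm F fx -0.1 fy -6.6 fz -1.9 yaw 94.66 12.9833 0.24650682000687618 [-1.34 -0.01  0.04]
frame x 2.1 y 2.3 axis z 45.8 mm F fx -0.4 fy -6.5 fz -1.4 yaw 94.66 13.0333 0.2411274187834505 [-1.42 -0.07  0.07]
```

Emit:
play_rows(
  motion=[
    {"slide":[-0.2,0,0],"delta_rot":[0,0,0],"jaw":1},
    {"slide":[-0.35,0,0],"delta_rot":[0,0,0],"jaw":1},
    {"slide":[-0.35,0,0],"delta_rot":[0,0,0],"jaw":1},
  ],
)

```text
clock: 13.28
tcp_pos: [0.5269, 0.1544, 0.0149]
orientation: [0.678, 0.735, -0.0, 0.0]
contact_force: [0.6, -5.7, -0.9]
opening: 0.244
grasp_force: 59.9
```

```bash
python3 -c "
from h import *
for i in range(2):
    p=r.snapshot('side'); st()
"
```

```text
frame x 2.2 y -1.1 axis z 45.9 mm F fx -0.3 fy -5.2 fz -1.4 yaw 94.66 13.3333 0.2425257498234594 [-0.99 -0.04  0.05]
frame x 2.1 y -1.0 axis z 45.9 mm F fx 0.4 fy -4.9 fz -1.2 yaw 94.66 13.3833 0.24199965248388947 [-1.05 -0.   -0.03]
```

Emit:
play_rows(
  motion=[
    {"slide":[-0.1,0,0],"delta_rot":[0,0,0],"jaw":1},
    {"slide":[-0.2,0,0],"delta_rot":[0,0,0],"jaw":1},
    {"slide":[-0.2,0,0],"delta_rot":[0,0,0],"jaw":1},
  ],
)

```text
clock: 13.63
tcp_pos: [0.527, 0.1529, 0.0148]
orientation: [0.678, 0.735, -0.0, 0.0]
contact_force: [-0.4, -4.6, -1.6]
opening: 0.241
grasp_force: 59.9
```

```bash
python3 -c "
from h import *
for i in range(2):
    p=r.snapshot('side'); st()
"
```

```text
frame x 2.2 y -2.5 axis z 45.8 mm F fx -0.9 fy -4.1 fz -1.7 yaw 94.68 13.6833 0.24258991509068853 [-0.89 -0.02  0.02]
frame x 2.2 y -2.4 axis z 45.8 mm F fx -0.7 fy -4.4 fz -1.5 yaw 94.69 13.7333 0.24105246473740682 [-0.93  0.03 -0.03]
```

Emit:
play_rows(
  motion=[
    {"slide":[-0.15,0,0],"delta_rot":[0,0,0],"jaw":1},
    {"slide":[-0.3,0,0],"delta_rot":[0,0,0],"jaw":1},
    {"slide":[-0.3,0,0],"delta_rot":[0,0,0],"jaw":1},
  ],
)

```text
clock: 13.98
tcp_pos: [0.5274, 0.1502, 0.0148]
orientation: [0.678, 0.735, -0.0, -0.0]
contact_force: [0.3, -2.4, -1.4]
opening: 0.244
grasp_force: 59.9
```

```bash
python3 -c "
from h import *
for i in range(2):
    p=r.snapshot('side'); st()
"
```

```text
frame x 2.2 y -5.3 axis z 45.8 mm F fx -1.4 fy -4.2 fz -2.2 yaw 94.69 14.0333 0.24154081711302355 [-0.61  0.07  0.1 ]
frame x 2.2 y -5.2 axis z 45.8 mm F fx -1.9 fy -2.6 fz -0.6 yaw 94.69 14.0833 0.24337539826464497 [-0.66  0.02 -0.01]
```

Emit:
play_rows(
  motion=[
    {"slide":[-0.1,0,0],"delta_rot":[0,0,0],"jaw":1},
    {"slide":[-0.15,0,0],"delta_rot":[0,0,0],"jaw":1},
    {"slide":[-0.15,0,0],"delta_rot":[0,0,0],"jaw":1},
  ],
)

```text
clock: 14.33
tcp_pos: [0.5274, 0.1494, 0.0148]
orientation: [0.677, 0.736, 0.0, -0.0]
contact_force: [-0.3, 1.1, -2.1]
opening: 0.246
grasp_force: 59.9
```

```bash
python3 -c "
from h import *
for i in range(2):
    p=r.snapshot('side'); st()
cv2.imwrite('pics/g7.png',cv2.resize(cv2.cvtColor(p['img'],cv2.COLOR_RGB2BGR)[140:220,240:340],None,fx=6,fy=6,interpolation=cv2.INTER_CUBIC))
"
```

```text
frame x 2.3 y -6.3 axis z 45.8 mm F fx -1.0 fy 1.6 fz -2.0 yaw 94.72 14.3833 0.24471351924488471 [0.26 0.16 0.04]
frame x 2.2 y -6.3 axis z 45.8 mm F fx -0.8 fy 1.7 fz -2.0 yaw 94.72 14.4333 0.2468054310517665 [0.33 0.2  0.03]
```

View pics/g7.png

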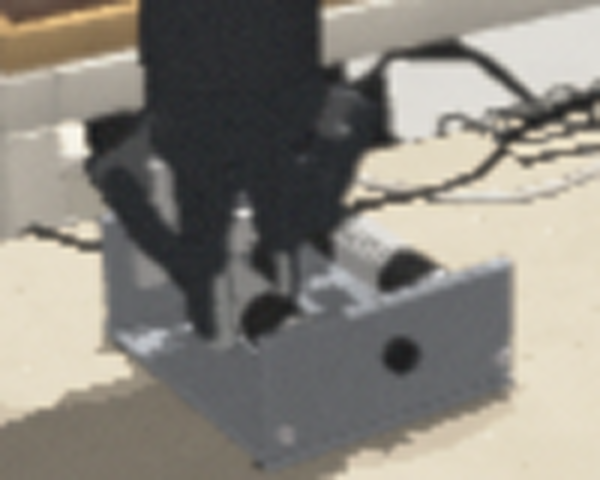

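The axial force has reversed, so the body is against the low plate. I'll ease off and lower until it rests.

Emit:
play_rows(
  motion=[
    {"slide":[0.05,0,0.06],"delta_rot":[0,0,0],"jaw":1},
    {"slide":[0.05,0,0.06],"delta_rot":[0,0,0],"jaw":1},
  ],
)

```text
clock: 14.6
tcp_pos: [0.5275, 0.1495, 0.0142]
orientation: [0.678, 0.736, 0.0, 0.0]
contact_force: [-0.9, -0.2, -2.0]
opening: 0.247
grasp_force: 60.0
```

Emit:
play_rows(
  motion=[
    {"slide":[0,0,0.06],"delta_rot":[0,0,0],"jaw":1},
    {"slide":[0,0,0.06],"delta_rot":[0,0,0],"jaw":1},
  ],
)

```text
clock: 14.77
tcp_pos: [0.5276, 0.1494, 0.0136]
orientation: [0.678, 0.735, 0.0, 0.0]
contact_force: [0.2, 0.4, -0.2]
opening: 0.241
grasp_force: 60.1
```

```bash
python3 -c "
from h import *
for i in range(2):
    p=r.snapshot('side'); st()
"
```

```text
frame x 2.4 y -6.3 axis z 44.6 mm F fx -0.0 fy -0.6 fz -0.0 yaw 94.69 14.8167 0.2440503682669236 [-0.02 -0.16  0.04]
frame x 2.4 y -6.3 axis z 44.7 mm F fx -0.4 fy 0.1 fz -1.0 yaw 94.69 14.8667 0.24269971350060887 [-0.04 -0.16  0.03]
```

Emit:
play_rows(
  motion=[
    {"slide":[0,0,0.04],"delta_rot":[0,0,0],"jaw":1},
    {"slide":[0,0,0.04],"delta_rot":[0,0,0],"jaw":0.7},
    {"slide":[0,0,0.04],"delta_rot":[0,0,0],"jaw":0.5},
    {"slide":[0,0,0.04],"delta_rot":[0,0,0],"jaw":0.5},
    {"slide":[0,0,0.04],"delta_rot":[0,0,0],"jaw":0.5},
  ],
)

```text
clock: 15.28
tcp_pos: [0.5274, 0.1495, 0.0132]
orientation: [0.678, 0.735, 0.0, -0.0]
contact_force: [-0.3, -0.6, -0.5]
opening: 0.5
grasp_force: 0.0
```

Emit:
play_rows(
  motion=[
    {"slide":[0,0,-1],"delta_rot":[0,0,0],"jaw":0.5},
    {"slide":[0,0,-3],"delta_rot":[0,0,0],"jaw":0.5},
    {"slide":[0,0,-6],"delta_rot":[0,0,0],"jaw":0.5},
    {"slide":[0,0,-9],"delta_rot":[0,0,0],"jaw":0.5},
    {"slide":[0,0,-12],"delta_rot":[0,0,0],"jaw":0.5},
    {"slide":[-4,0,-14],"delta_rot":[0,0,0],"jaw":0.5},
    {"slide":[-8,0,-15],"delta_rot":[0,0,0],"jaw":0.5},
    {"slide":[-12,0,-15],"delta_rot":[0,0,0],"jaw":0.5},
  ],
)

```text
clock: 15.95
tcp_pos: [0.5381, 0.03, 0.1663]
orientation: [0.677, 0.736, 0.002, 0.001]
contact_force: [2.1, -1.2, 0.2]
opening: 0.499
grasp_force: 0.0
```

Emit:
play_rows(
  motion=[
    {"slide":[-4,0,0],"delta_rot":[0,0,0],"jaw":0.5},
    {"slide":[-8,0,0],"delta_rot":[0,0,0],"jaw":0.5},
    {"slide":[-12,0,0],"delta_rot":[0,0,0],"jaw":0.5},
    {"slide":[-12,0,0],"delta_rot":[0,0,0],"jaw":0.5},
  ],
)

```text
clock: 16.28
tcp_pos: [0.5465, -0.0977, 0.1646]
orientation: [0.681, 0.732, -0.001, 0.002]
contact_force: [-0.7, -2.4, 0.0]
opening: 0.504
grasp_force: 0.0
```

```bash
python3 - <<'E'
from h import *
st()
p=r.snapshot('side'); t=r.snapshot('top')
k=lambda p,x,y:cv2.resize(cv2.cvtColor(p['img'],cv2.COLOR_RGB2BGR)[y:y+80,x:x+80],None,fx=5,fy=5,interpolation=cv2.INTER_CUBIC)
cv2.imwrite('pics/g8.png',np.hstack([k(p,240,150),k(t,222,178)]))
b=blobs(t,(238,185,44,50)); print(b)
for c,_,_ in b:
    w=atz(t,c,.0445)[0][:2]-F; print((w@fx*1e3).round(1),(w@fy*1e3).round(1))
E
```

```text
frame x 1.0 y -254.1 axis z 195.6 mm F fx -0.9 fy -2.3 fz 0.0 yaw 94.18 16.2833 0.5037833516805567 [-0.06  0.08  0.07]
[(array([273.08, 197.48]), 92, [269, 192, 10, 11]), (array([247.46, 200.15]), 89, [243, 195, 11, 11]), (array([275.71, 225.16]), 90, [271, 220, 11, 11]), (array([250.2, 227.7]), 90, [246, 223, 10, 11])]
69.8 -37.3
69.9 26.4
0.5 -37.4
0.8 25.7
```

View pics/g8.png

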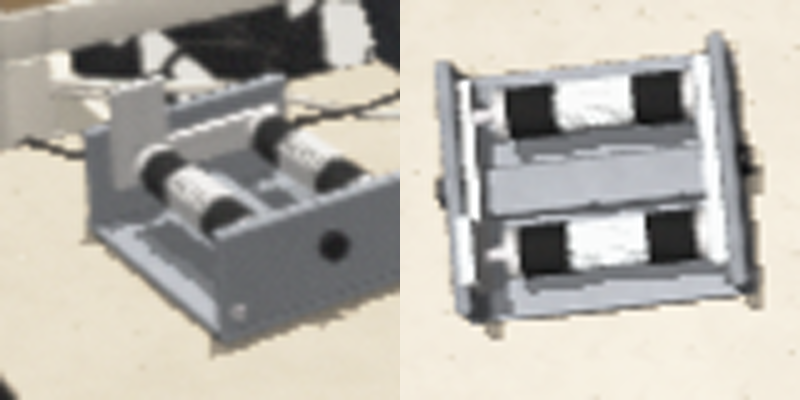

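The front roller now sits parallel to the back one. Its bands are at top px (250.2,227.7) and (275.7,225.2). It lies at frame x ≈ 0.6 mm, centre y ≈ -5.8 mm, with both pins seated and the body against the low plate. Handing in.

```bash
python3 -c "
from rig import r
print(r.finish_job())"
```

```text
the job is handed in; nothing more can be done
None
```

The roller is back in the mixer with both pins in their recesses and its body against the low plate; I let go and handed the job in at about 16 s, without going near the lens tube, tub or objective.

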